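# Load the curing drawer and trip its start switch

### The arm

A 6-joint arm with a two-finger parallel gripper is mounted at the origin on the work surface. World frame = base frame: x ahead of the robot, y to its left, z up, the work surface at z = 0. Lengths are in m, angles in rad, forces in N, time in s.
With the tool pointing down it reaches from about 0.275 to 0.975 m from the base axis. Payload 8.4 kg.
Tool frame: the origin (TCP) lies between the finger pads; the fingertips stand 22 mm ahead of it and the grasp point (between the pads) lies 3 mm ahead of it (r.tip_reach is the distance from the TCP to the fingertips, in m); z points along the fingers, y is the line along which they close (so a half turn about z gives the same grasp; the last joint's range is limited). The gripper opens to 92 mm and grips with 3 to 60 N. Pads are 20 mm wide; open, the fingers measure 128 mm over their backs; the gripper's body (75 mm by 189 mm) begins 69 mm behind the grasp point.
Start: joints at [-1.103, 0.353, 1.633, -0, 1.155, -0.002], TCP at [0.283, -0.557, 0.237] pointing down, gripper open.
Joint ranges: [-2.63, 2.63], [-0.92, 2.1], [0.06, 2.66], [-1.3, 4.44], [0, 2.69], [-3.02, 3.02]. Speed limits (rad/s): [2.22, 2.22, 2.79, 3.14, 3.14, 3.14].

### API

Orientations are given as a unit quaternion [w, x, y, z].
In Python, from workcell import status, eyes, r gives the robot as it stands.
- The arm moves only by the tool jog_arm, never from a script. Its argument "moves" is a list of rows, each an object with "delta_pos": the shift along the tool's x, y, z each as a share of 0.4 m, from -1 to 1, a list of three; "rot": the turn, a rotation vector about the tool's x, y, z each as a share of pi/2 rad, from -1 to 1, a list of three; "gripper": the opening, from 0 (shut) to 1 (fully open). A call has 1 to 12 rows; each row is the pose to reach, as a shift and turn from the pose commanded when the call began, along the tool's axes at that moment; what a row does not reach only later rows make up. A row lasts 1/12 s, in which the tool goes at most 41.7 mm and 7.16 degrees, less where a joint would pass 70% of its speed; a pose out of reach is approached as far as the arm can. A call with a number of a shift or a turn outside -1 to 1 is refused whole. A call with a gripper value outside its range is refused whole. The fingers move at their own pace and stop on an object; "newtons" is the grip in N (left out, the last holds). Time passes only in rows, so rows that repeat a pose let the fingers close. It gives the time, the measured TCP pose, the force, the opening and the grip force at its end, in the units of the state.
- status.get_state(): the state, without advancing time (a new reading comes with each control period).
- eyes.snapshot(name): name is "side" or "top"; returns a dict with "frame" (420x560x3 uint8, blue, green, red), "mtx" (3x3 intrinsics, pixels), "R" (3x3) and "t" (3): a world point X has camera coordinates R X + t. Camera axes: x right, y down, z forward; pixel columns grow to the right and rows downward; lengths in m; the calibration is good to about 2 mm. A picture is of the moment at which its call begins. There is no depth.
- r.finish_job(): hands the job in; it is judged then, once.
The state is a dict: "time_s": time; "joint_pos": joint angles; "dq": joint speeds; "joint_torque": joint torques, N m; "position": TCP position; "tcp_rot": TCP orientation; "wrist_force": force on the tool from outside, world axes, zero at the start; "ft_torque": the same for the moment, N m; "width": opening from 0.0 (shut) to 1.0 (fully open); "grasp_force": force on a finger pad.
Only numpy, scipy, OpenCV 4.12 (cv2) and the standard library are available. Lean on these libraries where they do the work, as an engineer would, in place of code of your own. Each camera call takes 0.05 s, during which the arm holds its last target. There are 200 camera calls.

### The job

Load the open drawer of the curing cabinet: set both lamp parts (the small concrete block with the wooden plug and the short wooden block with the stepped end) down inside it the same way up as they stand now, without dropping them, and push the drawer fully home. Only then start the cabinet: push the roller arm of the start switch sideways, either way, by about 40 degrees, keep it there for half a second and let it spring back upright. Do not deflect the plain rod of the stop switch, and leave the other things on the bench where they are.

Things in the scene. Friction and masses are not known exactly. Their poses are not given: they have to be found in the camera images.
- cabinet: Grey curing cabinet fixed to the bench, 260 mm wide, 240 mm deep, 122 mm high; origin at the bottom centre of its front face, x axis into the cabinet, z up. Its only opening, in front, shows 88 mm of height above the drawer's floor.
- drawer (a joint): How far the drawer is out, in m: 0 shut (its front flush with the cabinet's front), 0.16 fully out; it starts open. It slides along the cabinet's -x, roughly towards the robot, with about 2 N of friction and stays where it is left. Its plywood front is 236 mm wide, 80 mm high (16 to 96 mm above the bench).
- drawer_pull (a point): Centre of the drawer's steel pull, an upright bar 24 mm wide (its y), 18 mm deep (its x), 50 mm high (z 55 to 105 mm above the bench), 42 mm in front of the drawer's front on a 14 mm stem that meets its lower half. Moves with the drawer. Push it to shut the drawer. x axis points into the cabinet, z up.
- drawer_floor (a point): Centre of the drawer's inner floor, 20 mm above the bench; moves with the drawer, axes as the cabinet's. Inside it is 174 mm long in x (-87, the drawer front, to +87 mm) and 220 mm wide in y; side walls rise 45 mm above the floor, the front 76 mm. The cabinet's roof covers what lies beyond x = -97 mm + joint value (drawer 150 mm out: beyond x = +53 mm).
- concrete_mid (a point): Centre (22.5 mm above its underside) of the concrete block of concrete_part, loose: rough concrete 70 (its x) x 50 (its y) x 45 mm (z up), about 0.34 kg, with a wooden plug of 26 mm diameter sticking up 20 mm from the middle of its top. Stands on the bench in front of the cabinet, left or right.
- lap_mid (a point): Centre (19 mm above its underside) of the short wooden block of lap_part, loose: pale wood 100 (its x) x 40 (its y) x 38 mm (z up), about 0.09 kg; its +x end is stepped: the last 38 mm are cut down to half height (19 mm). The full-height part reaches from x = -50 to +12 mm. Stands on the bench on the other side.
- concrete_part: The same concrete block; origin at the centre of its underside, z up.
- lap_part: The same wooden block; origin at the centre of its underside, z up.
- start_switch: The start switch, fixed to the bench to the left or right of the cabinet: steel foot 70 x 70 mm, grey housing 36 (x) x 44 (y) x 74 mm high, with a roller arm on its -x face. Origin under its centre, z up; the arm swings along its own y. It is the switch with the wheel on its arm.
- roller_arm (a joint): Angle of the start switch's roller arm in rad, 0 upright, positive leaning to the switch's +y, negative to its -y; trips at 0.5 (29 degrees) either way, stops at 0.95. A spring (about 0.45 N m per rad, some 3 N at the roller when tripped) brings it back upright. Pivot 55 mm above the bench, 30 mm in front (-x) of the switch's origin.
- roller (a point): Centre of the black roller wheel (24 mm diameter, 14 mm wide along the switch's x) at the end of the start switch's arm, 70 mm from the pivot, 125 mm above the bench when upright.
- stop_switch: The stop switch on the opposite side of the cabinet: same foot and housing, but its arm is a plain thin rod with a small ball tip, no wheel. Leave it alone. Origin under its centre.
- plain_rod (a joint): Angle of the stop switch's rod in rad, 0 upright. Must not be deflected (0.3 rad is too much).
- bottle: Green bottle, 66 mm diameter, 210 mm high; origin at its underside. Leave alone.
- batten: Plain wooden batten 170 x 45 x 34 mm, no step; origin at the centre of its underside. Leave alone.
- rubble: Larger lump of concrete 90 x 75 x 62 mm, no plug; origin at the centre of its underside. Leave alone.
- tape: Roll of clear tape, 90 mm diameter, 24 mm high, lying flat; origin at its underside. Leave alone.
- screwdriver: Screwdriver with a wooden handle, about 200 mm long, lying flat on the bench near the robot. Leave alone.
- mug: White mug, about 80 mm diameter, 90 mm high; origin at its underside. Leave alone.
- bulb: Glass lamp bulb on a wooden disc, 60 mm diameter, 116 mm high, standing on top of the cabinet. Leave alone.
Things that resemble listed ones, but are neither listed nor needed, are in the scene too. Leave any yellow look-alike of the concrete_part alone.

How it is judged:
By the outcome, as a careful person would: the job done as asked, in the order asked, and still so for the second after the job is handed in, with the robot touching nothing.
It also fails if it takes over 72 s, if anything falls off the work surface, if the arm or the gripper's body presses on something with over 40 N, if the wrist force passes 120 N, or if a joint passes its speed limit or range.

## Working session

There is one attempt and no reset: what is moved stays moved. The work goes in short steps, Python scripts to look and compute and a tool call to move; the robot and the scene stay as the last step left them, time stands still between calls to the robot, and variables do not carry over. Pictures are saved under pics/ and viewed, at most 10 in all, crops included, and the job is handed in when it is done.

Besides the shell and the picture viewer there is one more tool, called as a command line: name --argument value ..., lists and objects as JSON in quotes. jog_arm: Moves the arm, as the interface text tells. Its arguments: {"type":"object","properties":{"moves":{"type":"array"},"newtons":{"type":"number"}},"required":["moves"]}

```bash
mkdir -p pics; ls; python3 - <<'E'
from workcell import status, eyes, r
import cv2,pickle
print(status.get_state()); print(r.tip_reach)
for n in("side","top"):
    s=eyes.snapshot(n); cv2.imwrite(f"pics/{n}0.png",s["frame"]); pickle.dump(s,open(f"{n}0.pkl","wb")); print(s["mtx"],s["R"],s["t"])
E
```

```text
pics
{'time_s': 0.0, 'joint_pos': array([-1.10337032e+00,  3.53642222e-01,  1.63412534e+00, -5.12613003e-05,
        1.15518835e+00, -2.43620818e-03]), 'dq': array([-0.0009314 , -0.00071048,  0.00056127,  0.00060331,  0.00196185,
       -0.00038621]), 'joint_torque': array([ 1.19744687e-03, -5.93827415e+01, -3.34213042e+01,  6.99789939e-02,
        2.35534273e-02, -1.54808990e-04]), 'position': array([ 0.28273587, -0.55687647,  0.23587114]), 'tcp_rot': array([-6.57887315e-04,  9.72527741e-01,  2.32786013e-01, -1.79862139e-04]), 'wrist_force': array([-0.03064753,  0.55523487, -0.76229993]), 'ft_torque': array([ 0.00038816,  0.02603269, -0.03778468]), 'grasp_force': 0.0, 'width': 1.0016085054323485}
0.022
[[531.06680278   0.         282.32285816]
 [  0.         531.06680278 213.44304406]
 [  0.           0.           1.        ]] [[ 0.98280411 -0.18388261 -0.01683039]
 [-0.14638451 -0.72032984 -0.67800921]
 [ 0.11255067  0.66881395 -0.7348607 ]] [-0.51008874  0.08165356  1.9178699 ]
[[533.81972724   0.         274.30592284]
 [  0.         533.81972724 205.32736722]
 [  0.           0.           1.        ]] [[-2.40192051e-02 -9.99709893e-01 -1.79077648e-03]
 [-9.95567029e-01  2.40825313e-02 -9.09193189e-02]
 [ 9.09360690e-02 -4.00971746e-04 -9.95856652e-01]] [-0.03892914  0.51523094  1.54402403]
```

View pics/top0.png

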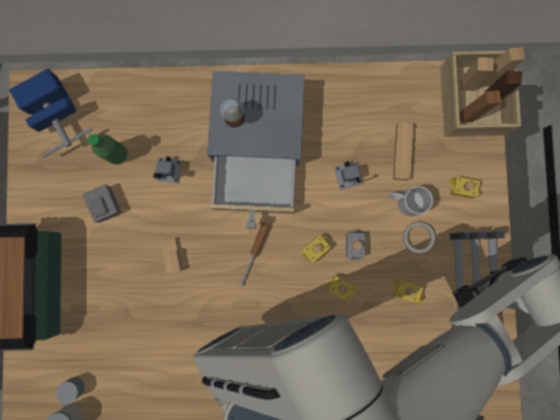

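View pics/side0.png

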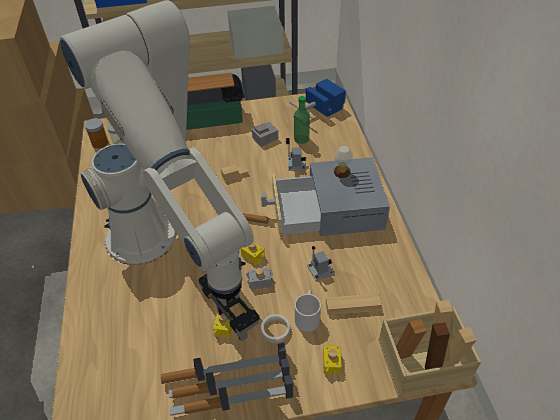

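Top view: cabinet (257,115), drawer (254,180), pull about (252,218). The concrete candidates are grey with a plug at (357,245), yellow look-alikes at (317,248), (342,288), (408,290) and (466,187), and the rubble at (101,203). The lap candidates are the stepped block at (172,257) and the batten at (403,150). The switches are at (168,170) and (348,175). I'll check these in one mosaic of crops.

```bash
cat > h.py <<'E'
import numpy as np,cv2,pickle
def load(n,k=0): return pickle.load(open(f"{n}{k}.pkl","rb"))
def ray(s,uv,z):
    d=s["R"].T@np.linalg.solve(s["mtx"],[uv[0],uv[1],1.]); c=-s["R"].T@s["t"]
    return c+d*(z-c[2])/d[2]
def proj(s,X):
    p=s["mtx"]@(s["R"]@np.asarray(X,float)+s["t"]); return p[:2]/p[2]
def tri(sa,ua,sb,ub):
    P=[s["mtx"]@np.c_[s["R"],s["t"]] for s in(sa,sb)]
    X=cv2.triangulatePoints(P[0],P[1],np.array(ua,float),np.array(ub,float)).ravel(); return X[:3]/X[3]
E
python3 - <<'E'
from h import *
t=load("top")["frame"]; s=load("side")["frame"]
def c(f,x,y,w=48,h=48): return cv2.resize(f[y-h//2:y+h//2,x-w//2:x+w//2],(260,260),interpolation=cv2.INTER_CUBIC)
a=np.hstack([c(t,168,170),c(t,348,175),c(t,352,245)]); b=np.hstack([c(s,296,156),c(s,320,264),c(t,172,257)])
cv2.imwrite("pics/m.png",np.vstack([a,b]))
E
```

```text
(no output)
```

View pics/m.png

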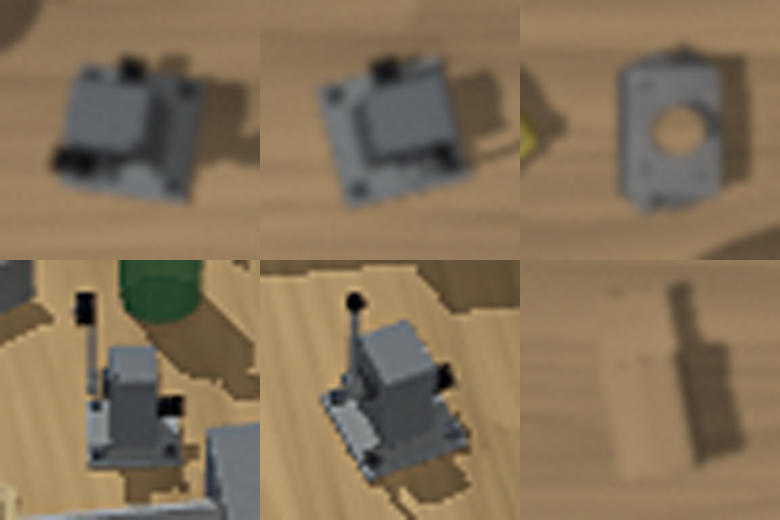

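The start switch with the wheel is the left one (168,170); its roller is at top px (157.5,175) and side px (288,141). The stop rod is on the right (348,175). The grey concrete with plug is at (357,245), long axis upright in the image. The lap part is at (172,257), with its stepped end towards the top of the image. Next I'll measure them.

```bash
python3 - <<'E'
from h import *
np.set_printoptions(precision=4,suppress=True)
T=load("top");S=load("side"); t=T["frame"]
print("roller",tri(T,(157.5,175.2),S,(287.7,140.9)))
print("plug",ray(T,(357.5,245),.065))
hsv=cv2.cvtColor(t,cv2.COLOR_BGR2HSV)
def rect(m,box,z,name):
    x0,y0,x1,y1=box; mm=np.zeros_like(m); mm[y0:y1,x0:x1]=m[y0:y1,x0:x1]
    mm=cv2.morphologyEx(mm,cv2.MORPH_OPEN,np.ones((2,2)))
    c=max(cv2.findContours(mm,0,2)[0],key=cv2.contourArea); b=cv2.boxPoints(cv2.minAreaRect(c))
    W=np.array([ray(T,p,z) for p in b])[:,:2]; e=W[1]-W[0];f=W[2]-W[1]
    print(name,"ctr",W.mean(0),"e",np.linalg.norm(e),np.degrees(np.arctan2(e[1],e[0])),"f",np.linalg.norm(f),np.degrees(np.arctan2(f[1],f[0])),"\n",W)
sat=hsv[...,1];v=hsv[...,2]
g=((sat<60)&(v>85)).astype(np.uint8)*255
rect(g,(340,225,375,265),.045,"conc")
g2=((sat<70)&(v>50)).astype(np.uint8)*255
rect(g2,(200,60,310,157),.122,"cab")
print("sw foot left"); rect(((sat<60)).astype(np.uint8)*255,(150,150,186,186),.0,"swfoot")
a=t[205:280,140:210]; d=t[145:235,200:305]
f=lambda i:cv2.resize(i,None,fx=5.3,fy=5.3,interpolation=cv2.INTER_CUBIC)
l=cv2.cvtColor(f(a),cv2.COLOR_BGR2LAB); l[...,0]=cv2.createCLAHE(4,(2,2)).apply(l[...,0]); a=cv2.cvtColor(l,cv2.COLOR_LAB2BGR)
d=cv2.resize(f(d),(400,343)); print(400/105)
o=np.zeros((400,780,3),np.uint8); o[:a.shape[0],:a.shape[1]]=a; o[:343,375:775]=d
cv2.imwrite("pics/m2.png",o)
E
```

```text
roller [0.5946 0.2693 0.1242]
plug [ 0.3916 -0.2846  0.065 ]
conc ctr [ 0.3892 -0.2847] e 0.05473923288253911 -91.38055521183819 f 0.08028267290869182 177.7292112121166 
 [[ 0.4299 -0.2589]
 [ 0.4286 -0.3136]
 [ 0.3484 -0.3105]
 [ 0.3497 -0.256 ]]
cab ctr [ 0.7578 -0.008 ] e 0.24591824349936472 -3.355917898255161 f 0.2658172138154813 -94.14732249867649 
 [[ 0.6446  0.1308]
 [ 0.8901  0.1164]
 [ 0.8708 -0.1487]
 [ 0.6259 -0.1304]]
sw foot left
swfoot ctr [0.6277 0.2625] e 0.07224670545205707 -8.297166511984067 f 0.07460920875641053 -99.59847058537875 
 [[0.5981 0.3044]
 [0.6696 0.294 ]
 [0.6572 0.2204]
 [0.5858 0.2311]]
3.8095238095238093
```

View pics/m2.png

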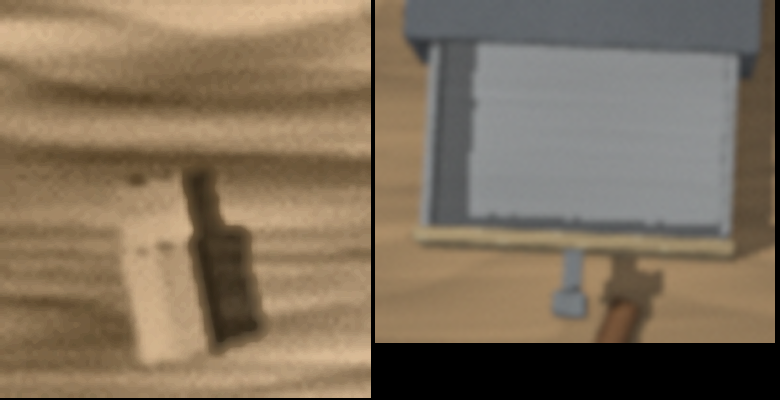

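The left crop shows the lap's full-height part with corners at about (123,232), (192,229), (212,352) and (143,365), and the step end at (125..183,175). The right crop shows the drawer front lip running (418,238)-(733,248) and the pull top at (570,300).

```bash
python3 - <<'E'
from h import *
np.set_printoptions(precision=4,suppress=True)
T=load("top");S=load("side")
L=lambda p,z:ray(T,(140+p[0]/5.3,205+p[1]/5.3),z)
D=lambda p,z:ray(T,(200+(p[0]-375)/3.81,145+p[1]/3.81),z)
A=[L(p,.038) for p in[(123,232),(192,229),(212,352),(143,365)]]
B=[L(p,.019) for p in[(125,178),(183,172)]]
for x in A+B: print(x[:2])
A=np.array(A); print("full ctr",A.mean(0), "len",np.linalg.norm((A[0]+A[1]-A[2]-A[3])/2),"wid",np.linalg.norm((A[0]+A[3]-A[1]-A[2])/2))
e=(A[0]+A[1]-A[2]-A[3])/2; print("ang",np.degrees(np.arctan2(e[1],e[0])))
print("pull top",D((570,298),.105))
print("front",D((418,240),.096),D((733,252),.096))
print("drawer inner: back L/R floor",D((470,215),.02),D((722,225),.02))
print("cab front top edge",D((408,38),.122),D((755,52),.122))
print("proj test", proj(S,(.3916,-.2846,.065)))
E
```

```text
[0.3946 0.2725]
[0.3953 0.2349]
[0.3285 0.2245]
[0.3224 0.262 ]
[0.4246 0.2752]
[0.4271 0.2432]
full ctr [0.3602 0.2485 0.038 ] len 0.07030256904137354 wid 0.037715613109049625
ang 8.53158131154153
pull top [0.4584 0.014  0.105 ]
front [0.5043 0.1252 0.096 ] [ 0.4899 -0.1059  0.096 ]
drawer inner: back L/R floor [0.5295 0.0938 0.02  ] [ 0.517  -0.1008  0.02  ]
cab front top edge [0.6498 0.1275 0.122 ] [ 0.6334 -0.1249  0.122 ]
proj test [259.5305 270.5181]
```

```bash
cat >> h.py <<'E'
from scipy.spatial.transform import Rotation as Ro
def Rt(yaw): # tool down, tool x at yaw deg
    return Ro.from_euler('z',yaw,degrees=True)*Ro.from_euler('x',180,degrees=True)
def go(*ts):
    """shares from the present pose to each (x,y,z,yaw)"""
    from workcell import status
    s=status.get_state(); q=s["tcp_rot"]; R0=Ro.from_quat([q[1],q[2],q[3],q[0]]); p=s["position"]
    x=R0.as_matrix()[:,0]; print("t %.2f"%s["time_s"],"p",p.round(4),"yaw %.2f"%np.degrees(np.arctan2(x[1],x[0])),"F",s["wrist_force"].round(1),"w %.3f g %.1f"%(s["width"],s["grasp_force"]),"q6 %.2f"%s["joint_pos"][5])
    for t in ts:
        d=R0.inv().apply(np.array(t[:3])-p)/.4; r=(R0.inv()*Rt(t[3])).as_rotvec()/(np.pi/2)
        print(t,"dp",d.round(4),"rot",r.round(4))
E
python3 -c "
from h import *
go((.391,-.285,.14,-2),(.391,-.285,.036,-2))"
```

```text
t 0.10 p [ 0.2828 -0.5569  0.2359] yaw 26.92 F [ 0.4 -0.1 -0.7] w 0.997 g 0.0 q6 -0.00
(0.391, -0.285, 0.14, -2) dp [ 0.549  -0.4833  0.2404] rot [-8.000e-04  2.000e-04  3.213e-01]
(0.391, -0.285, 0.036, -2) dp [ 0.549  -0.483   0.5004] rot [-8.000e-04  2.000e-04  3.213e-01]
```

jog_arm --moves '[{"delta_pos": [0.549,-0.483,0.1],"rot": [0,0,0.321],"gripper": 0.8},{"delta_pos": [0.549,-0.483,0.1],"rot": [0,0,0.321],"gripper": 0.8},{"delta_pos": [0.549,-0.483,0.1],"rot": [0,0,0.321],"gripper": 0.8},{"delta_pos": [0.549,-0.483,0.1],"rot": [0,0,0.321],"gripper": 0.8},{"delta_pos": [0.549,-0.483,0.1],"rot": [0,0,0.321],"gripper": 0.8},{"delta_pos": [0.549,-0.483,0.1],"rot": [0,0,0.321],"gripper": 0.8},{"delta_pos": [0.549,-0.483,0.1],"rot": [0,0,0.321],"gripper": 0.8},{"delta_pos": [0.549,-0.483,0.24],"rot": [0,0,0.321],"gripper": 0.8},{"delta_pos": [0.549,-0.483,0.24],"rot": [0,0,0.321],"gripper": 0.8},{"delta_pos": [0.549,-0.483,0.24],"rot": [0,0,0.321],"gripper": 0.8},{"delta_pos": [0.549,-0.483,0.24],"rot": [0,0,0.321],"gripper": 0.8},{"delta_pos": [0.549,-0.483,0.24],"rot": [0,0,0.321],"gripper": 0.8}]'

```text
time_s: 1.1
position: [0.3917, -0.2864, 0.1415]
tcp_rot: [0.0, 1.0, -0.017, 0.0]
wrist_force: [-0.7, 0.2, 0.4]
width: 0.802
grasp_force: 0.0
```

```bash
python3 - <<'E'
from h import *
from workcell import eyes
go((.391,-.285,.036,-2))
o=[]
s=eyes.snapshot("side"); f=s["frame"]; o.append(cv2.resize(f[210:310,200:330],(780,600),interpolation=cv2.INTER_CUBIC))
cv2.imwrite("pics/s1.png",o[0])
E
```

```text
t 1.10 p [ 0.3917 -0.2864  0.1415] yaw -2.00 F [-0.7  0.2  0.4] w 0.802 g 0.0 q6 0.97
(0.391, -0.285, 0.036, -2) dp [-0.0021 -0.0035  0.2637] rot [ 0.0004 -0.0005 -0.    ]
```

View pics/s1.png

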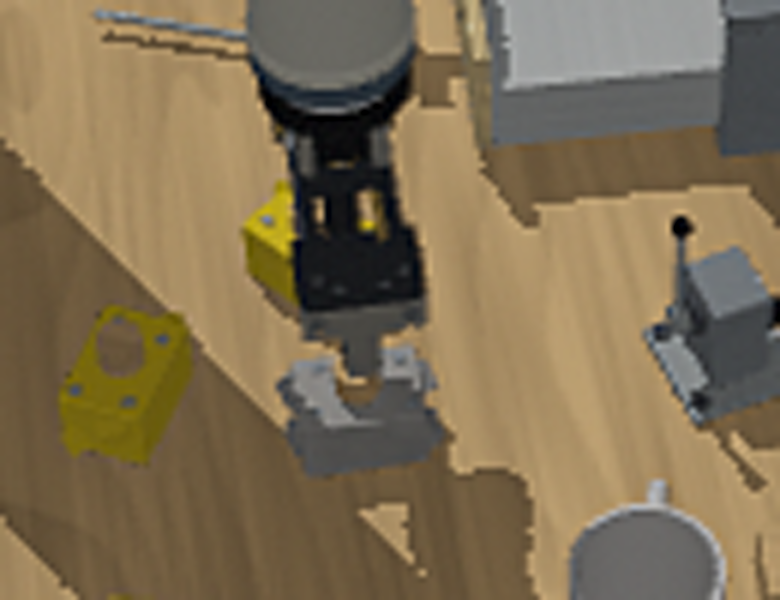

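The gripper sits centred over the grey block (crop px 360,430), clear of the yellow block. Descend and grip.

jog_arm --moves '[{"delta_pos": [0,0,0.1],"rot": [0,0,0],"gripper": 0.8},{"delta_pos": [0,0,0.18],"rot": [0,0,0],"gripper": 0.8},{"delta_pos": [0,0,0.24],"rot": [0,0,0],"gripper": 0.8},{"delta_pos": [0,0,0.26],"rot": [0,0,0],"gripper": 0.8},{"delta_pos": [0,0,0.26],"rot": [0,0,0],"gripper": 0.8},{"delta_pos": [0,0,0.26],"rot": [0,0,0],"gripper": 0.45},{"delta_pos": [0,0,0.26],"rot": [0,0,0],"gripper": 0.45},{"delta_pos": [0,0,0.26],"rot": [0,0,0],"gripper": 0.45},{"delta_pos": [0,0,0.26],"rot": [0,0,0],"gripper": 0.45},{"delta_pos": [0,0,0.26],"rot": [0,0,0],"gripper": 0.45},{"delta_pos": [0,0,0.26],"rot": [0,0,0],"gripper": 0.45}]' --newtons 35

```text
time_s: 2.07
position: [0.3921, -0.2861, 0.038]
tcp_rot: [0.001, 1.0, -0.017, 0.001]
wrist_force: [-0.8, 1.5, 9.7]
width: 0.538
grasp_force: 35.0
```

```bash
python3 -c "
from h import *
c=np.array([.595,.0036]); a=np.radians(-3.6); X=np.array([np.cos(a),np.sin(a)]); Y=np.array([-X[1],X[0]])
pc=c-.022*X-.05*Y; pl=c-.03*X+.052*Y; print(pc,pl)
go((*pc,.16,-3.6),(*pc,.0575,-3.6))"
```

```text
[ 0.56990389 -0.04491994] [0.56832431 0.05738111]
t 2.07 p [ 0.3921 -0.2861  0.038 ] yaw -1.97 F [-0.8  1.5  9.7] w 0.538 g 35.0 q6 0.97
(np.float64(0.5699038859981123), np.float64(-0.044919944991768684), 0.16, -3.6) dp [ 0.424  -0.6175 -0.305 ] rot [ 0.0007 -0.0012  0.0181]
(np.float64(0.5699038859981123), np.float64(-0.044919944991768684), 0.0575, -3.6) dp [ 0.4235 -0.6177 -0.0488] rot [ 0.0007 -0.0012  0.0181]
```

jog_arm --moves '[{"delta_pos": [0,0,-0.08],"rot": [0,0,0],"gripper": 0.45},{"delta_pos": [0,0,-0.18],"rot": [0,0,0],"gripper": 0.45},{"delta_pos": [0,0,-0.28],"rot": [0,0,0],"gripper": 0.45},{"delta_pos": [0.03,-0.08,-0.34],"rot": [0,0,0.02],"gripper": 0.45},{"delta_pos": [0.08,-0.16,-0.35],"rot": [0,0,0.02],"gripper": 0.45},{"delta_pos": [0.14,-0.25,-0.35],"rot": [0,0,0.02],"gripper": 0.45},{"delta_pos": [0.2,-0.34,-0.35],"rot": [0,0,0.02],"gripper": 0.45},{"delta_pos": [0.27,-0.43,-0.35],"rot": [0,0,0.02],"gripper": 0.45},{"delta_pos": [0.34,-0.52,-0.35],"rot": [0,0,0.02],"gripper": 0.45},{"delta_pos": [0.39,-0.58,-0.35],"rot": [0,0,0.02],"gripper": 0.45},{"delta_pos": [0.42,-0.62,-0.35],"rot": [0,0,0.02],"gripper": 0.45},{"delta_pos": [0.425,-0.62,-0.35],"rot": [0,0,0.02],"gripper": 0.45}]'

```text
time_s: 3.07
position: [0.5721, -0.0401, 0.1769]
tcp_rot: [-0.0, 1.0, -0.031, 0.001]
wrist_force: [0.1, -0.2, -4.0]
width: 0.543
grasp_force: 35.0
```

```bash
python3 - <<'E'
from h import *
from workcell import eyes
go((.5699,-.0449,.0575,-3.6))
s=eyes.snapshot("side"); f=s["frame"]; cv2.imwrite("pics/s2.png",cv2.resize(f[120:270,220:420],(800,600),interpolation=cv2.INTER_CUBIC))
E
```

```text
t 3.07 p [ 0.5721 -0.0401  0.1769] yaw -3.58 F [ 0.1 -0.2 -4. ] w 0.543 g 35.0 q6 1.56
(0.5699, -0.0449, 0.0575, -3.6) dp [-0.0052  0.0125  0.2985] rot [-0.0006 -0.0012  0.0002]
```

View pics/s2.png

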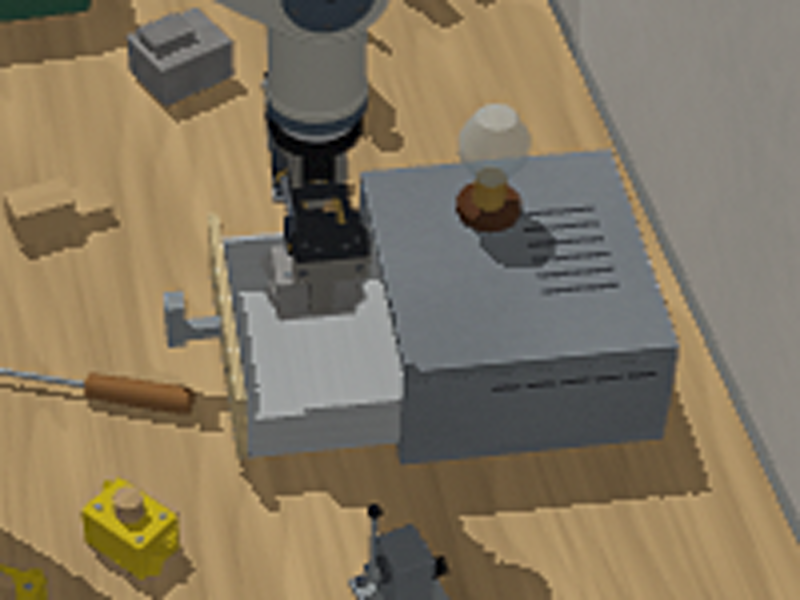

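The block hangs upright in the gripper above the drawer (crop px 320,280), clear of the roof edge and the drawer front. Lower it, release and rise.

jog_arm --moves '[{"delta_pos": [0,0.005,0.07],"rot": [0,0,0],"gripper": 0.45},{"delta_pos": [0,0.005,0.14],"rot": [0,0,0],"gripper": 0.45},{"delta_pos": [0,0.005,0.21],"rot": [0,0,0],"gripper": 0.45},{"delta_pos": [0,0.005,0.26],"rot": [0,0,0],"gripper": 0.45},{"delta_pos": [0,0.005,0.28],"rot": [0,0,0],"gripper": 0.45},{"delta_pos": [0,0.005,0.287],"rot": [0,0,0],"gripper": 0.45},{"delta_pos": [0,0.005,0.292],"rot": [0,0,0],"gripper": 0.45},{"delta_pos": [0,0.005,0.296],"rot": [0,0,0],"gripper": 0.45},{"delta_pos": [0,0.005,0.296],"rot": [0,0,0],"gripper": 0.45},{"delta_pos": [0,0.005,0.296],"rot": [0,0,0],"gripper": 0.45}]'

```text
time_s: 3.95
position: [0.5703, -0.0458, 0.0593]
tcp_rot: [0.0, 0.999, -0.033, 0.001]
wrist_force: [0.4, -0.4, -3.1]
width: 0.544
grasp_force: 35.0
```

jog_arm --moves '[{"delta_pos": [0,0,0.003],"rot": [0,0,0],"gripper": 0.45},{"delta_pos": [0,0,0.006],"rot": [0,0,0],"gripper": 0.45},{"delta_pos": [0,0,0.006],"rot": [0,0,0],"gripper": 0.45}]'

```text
time_s: 4.2
position: [0.5718, -0.0457, 0.0579]
tcp_rot: [0.0, 0.999, -0.033, 0.002]
wrist_force: [-0.2, -0.3, 11.0]
width: 0.542
grasp_force: 35.0
```

jog_arm --moves '[{"delta_pos": [0,0,0],"rot": [0,0,0],"gripper": 0.66},{"delta_pos": [0,0,0],"rot": [0,0,0],"gripper": 0.66},{"delta_pos": [0,0,0],"rot": [0,0,0],"gripper": 0.66},{"delta_pos": [0,0,-0.02],"rot": [0,0,0],"gripper": 0.66},{"delta_pos": [0,0,-0.09],"rot": [0,0,0],"gripper": 0.66},{"delta_pos": [0,0,-0.18],"rot": [0,0,0],"gripper": 0.66},{"delta_pos": [0,0,-0.27],"rot": [0,0,0],"gripper": 0.66},{"delta_pos": [0,0,-0.33],"rot": [0,0,0],"gripper": 0.66},{"delta_pos": [0,0,-0.33],"rot": [0,0,0],"gripper": 0.66}]'

```text
time_s: 4.95
position: [0.5726, -0.0458, 0.1938]
tcp_rot: [0.0, 0.999, -0.033, 0.004]
wrist_force: [1.1, 0.2, 0.2]
width: 0.66
grasp_force: 0.0
```

```bash
python3 - <<'E'
from h import *
from workcell import eyes
go((.3626,.2496,.14,8.8),(.3626,.2496,.14,-3.6))
E
```

```text
t 4.95 p [ 0.5726 -0.0458  0.1938] yaw -3.77 F [1.1 0.2 0.2] w 0.660 g 0.0 q6 1.55
(0.3626, 0.2496, 0.14, 8.8) dp [-0.5736 -0.7025  0.1294] rot [ 0.0007 -0.0055 -0.1396]
(0.3626, 0.2496, 0.14, -3.6) dp [-0.5736 -0.7025  0.1294] rot [ 0.0001 -0.0055 -0.0019]
```

jog_arm --moves '[{"delta_pos": [-0.573,-0.7,0.0],"rot": [0,-0.005,-0.14],"gripper": 0.75},{"delta_pos": [-0.573,-0.7,0.0],"rot": [0,-0.005,-0.14],"gripper": 0.75},{"delta_pos": [-0.573,-0.7,0.0],"rot": [0,-0.005,-0.14],"gripper": 0.75},{"delta_pos": [-0.573,-0.7,0.0],"rot": [0,-0.005,-0.14],"gripper": 0.75},{"delta_pos": [-0.573,-0.7,0.0],"rot": [0,-0.005,-0.14],"gripper": 0.75},{"delta_pos": [-0.573,-0.7,0.0],"rot": [0,-0.005,-0.14],"gripper": 0.75},{"delta_pos": [-0.573,-0.7,0.0],"rot": [0,-0.005,-0.14],"gripper": 0.75},{"delta_pos": [-0.573,-0.7,0.05],"rot": [0,-0.005,-0.14],"gripper": 0.75},{"delta_pos": [-0.573,-0.7,0.13],"rot": [0,-0.005,-0.14],"gripper": 0.75},{"delta_pos": [-0.573,-0.7,0.13],"rot": [0,-0.005,-0.14],"gripper": 0.75},{"delta_pos": [-0.573,-0.7,0.13],"rot": [0,-0.005,-0.14],"gripper": 0.75},{"delta_pos": [-0.573,-0.7,0.13],"rot": [0,-0.005,-0.14],"gripper": 0.75}]'

```text
time_s: 5.95
position: [0.3592, 0.2485, 0.1357]
tcp_rot: [0.0, 0.997, 0.078, -0.004]
wrist_force: [1.2, -0.4, 1.3]
width: 0.75
grasp_force: 0.0
```

```bash
python3 - <<'E'
from h import *
from workcell import eyes
go((.3626,.2496,.03,8.8))
f=eyes.snapshot("side")["frame"]; g=eyes.snapshot("top")["frame"]
a=cv2.resize(f[130:200,200:270],(390,390),interpolation=cv2.INTER_CUBIC)
b=cv2.resize(g[140:260,200:320],(390,390),interpolation=cv2.INTER_CUBIC)
cv2.imwrite("pics/s3.png",np.hstack([a,b]))
E
```

```text
t 5.95 p [0.3592 0.2485 0.1357] yaw 8.90 F [ 1.2 -0.4  1.3] w 0.750 g 0.0 q6 2.01
(0.3626, 0.2496, 0.03, 8.8) dp [ 0.0112 -0.0014  0.2641] rot [0.     0.0057 0.0011]
```

View pics/s3.png

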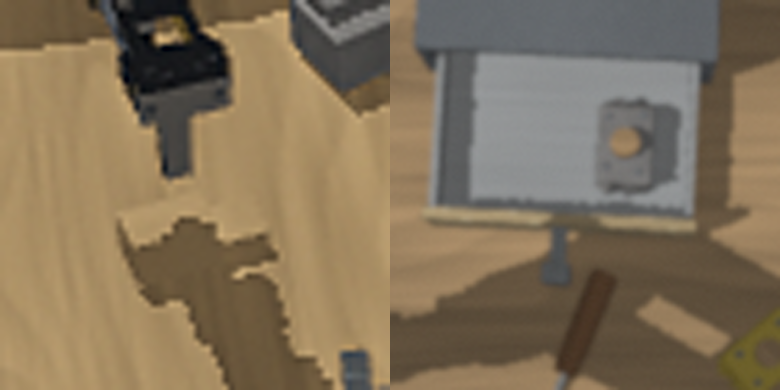

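The concrete stands upright in the drawer (right crop 625,145), and the gripper is over the lap's full-height part (left crop). Descend and grip.

jog_arm --moves '[{"delta_pos": [0.009,0,0.08],"rot": [0,0.005,0],"gripper": 0.75},{"delta_pos": [0.009,0,0.16],"rot": [0,0.005,0],"gripper": 0.75},{"delta_pos": [0.009,0,0.23],"rot": [0,0.005,0],"gripper": 0.75},{"delta_pos": [0.009,0,0.262],"rot": [0,0.005,0],"gripper": 0.75},{"delta_pos": [0.009,0,0.262],"rot": [0,0.005,0],"gripper": 0.75},{"delta_pos": [0.009,0,0.262],"rot": [0,0.005,0],"gripper": 0.3},{"delta_pos": [0.009,0,0.262],"rot": [0,0.005,0],"gripper": 0.3},{"delta_pos": [0.009,0,0.262],"rot": [0,0.005,0],"gripper": 0.3},{"delta_pos": [0.009,0,0.262],"rot": [0,0.005,0],"gripper": 0.3},{"delta_pos": [0.009,0,0.262],"rot": [0,0.005,0],"gripper": 0.3},{"delta_pos": [0.009,0,0.262],"rot": [0,0.005,0],"gripper": 0.3}]' --newtons 20

```text
time_s: 6.97
position: [0.3629, 0.2499, 0.032]
tcp_rot: [-0.001, 0.997, 0.077, 0.001]
wrist_force: [-0.2, -1.3, 8.8]
width: 0.437
grasp_force: 19.8
```

```bash
python3 - <<'E'
from h import *
go((.5683,.0574,.17,-3.6))
E
```

```text
t 6.97 p [0.3629 0.2499 0.032 ] yaw 8.84 F [-0.2 -1.3  8.8] w 0.437 g 19.8 q6 2.01
(0.5683, 0.0574, 0.17, -3.6) dp [ 0.4342  0.5539 -0.3449] rot [-0.0012 -0.0012  0.1383]
```

jog_arm --moves '[{"delta_pos": [0,0,-0.08],"rot": [0,0,0],"gripper": 0.3},{"delta_pos": [0,0,-0.18],"rot": [0,0,0],"gripper": 0.3},{"delta_pos": [0,0.02,-0.28],"rot": [0,0,0],"gripper": 0.3},{"delta_pos": [0.03,0.08,-0.34],"rot": [0,0,0.03],"gripper": 0.3},{"delta_pos": [0.08,0.15,-0.345],"rot": [0,0,0.06],"gripper": 0.3},{"delta_pos": [0.15,0.24,-0.345],"rot": [0,0,0.1],"gripper": 0.3},{"delta_pos": [0.22,0.32,-0.345],"rot": [0,0,0.138],"gripper": 0.3},{"delta_pos": [0.29,0.4,-0.345],"rot": [0,0,0.138],"gripper": 0.3},{"delta_pos": [0.36,0.48,-0.345],"rot": [0,0,0.138],"gripper": 0.3},{"delta_pos": [0.41,0.53,-0.345],"rot": [0,0,0.138],"gripper": 0.3},{"delta_pos": [0.434,0.554,-0.345],"rot": [0,0,0.138],"gripper": 0.3},{"delta_pos": [0.434,0.554,-0.345],"rot": [0,0,0.138],"gripper": 0.3}]'

```text
time_s: 7.97
position: [0.5698, 0.0551, 0.169]
tcp_rot: [-0.0, 0.999, -0.033, 0.001]
wrist_force: [-0.4, -0.3, 0.1]
width: 0.438
grasp_force: 19.7
```

```bash
python3 - <<'E'
from h import *
from workcell import eyes
go((.5683,.0574,.052,-3.6))
f=eyes.snapshot("side")["frame"]; cv2.imwrite("pics/s4.png",cv2.resize(f[130:250,240:400],(800,600),interpolation=cv2.INTER_CUBIC))
E
```

```text
t 7.97 p [0.5698 0.0551 0.169 ] yaw -3.73 F [-0.4 -0.3  0.1] w 0.438 g 19.7 q6 1.73
(0.5683, 0.0574, 0.052, -3.6) dp [-0.0046 -0.0052  0.2925] rot [-0.0005 -0.0009 -0.0015]
```

View pics/s4.png

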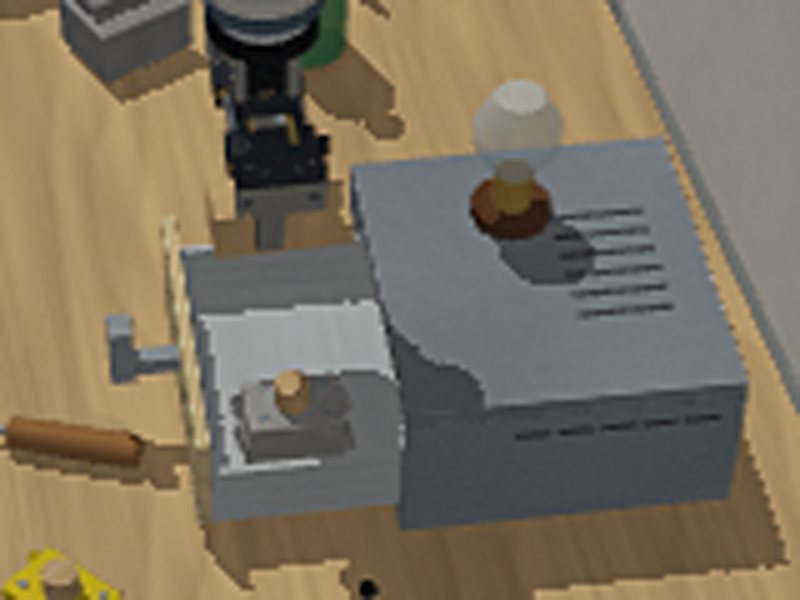

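The lap is held level (crop 280,220). The concrete stands at (290,420). The lap's stepped end is close to the roof edge, so I'll shift it about 6 mm towards the front while lowering.

jog_arm --moves '[{"delta_pos": [-0.018,-0.003,0.0],"rot": [0,0,0],"gripper": 0.3},{"delta_pos": [-0.018,-0.003,0.05],"rot": [0,0,0],"gripper": 0.3},{"delta_pos": [-0.018,-0.003,0.12],"rot": [0,0,0],"gripper": 0.3},{"delta_pos": [-0.018,-0.003,0.19],"rot": [0,0,0],"gripper": 0.3},{"delta_pos": [-0.018,-0.003,0.25],"rot": [0,0,0],"gripper": 0.3},{"delta_pos": [-0.018,-0.003,0.275],"rot": [0,0,0],"gripper": 0.3},{"delta_pos": [-0.018,-0.003,0.285],"rot": [0,0,0],"gripper": 0.3},{"delta_pos": [-0.018,-0.003,0.29],"rot": [0,0,0],"gripper": 0.3},{"delta_pos": [-0.018,-0.003,0.294],"rot": [0,0,0],"gripper": 0.3},{"delta_pos": [-0.018,-0.003,0.297],"rot": [0,0,0],"gripper": 0.3},{"delta_pos": [-0.018,-0.003,0.297],"rot": [0,0,0],"gripper": 0.3}]'

```text
time_s: 8.93
position: [0.5622, 0.0591, 0.0521]
tcp_rot: [-0.001, 1.0, -0.031, 0.002]
wrist_force: [-0.3, 0.2, 4.5]
width: 0.439
grasp_force: 19.8
```

jog_arm --moves '[{"delta_pos": [0,0,0],"rot": [0,0,0],"gripper": 0.54},{"delta_pos": [0,0,0],"rot": [0,0,0],"gripper": 0.54},{"delta_pos": [0,0,0],"rot": [0,0,0],"gripper": 0.54},{"delta_pos": [0,0,-0.02],"rot": [0,0,0],"gripper": 0.54},{"delta_pos": [0,0,-0.09],"rot": [0,0,0],"gripper": 0.54},{"delta_pos": [0,0,-0.18],"rot": [0,0,0],"gripper": 0.54},{"delta_pos": [0,0,-0.27],"rot": [0,0,0],"gripper": 0.54},{"delta_pos": [-0.05,0.01,-0.34],"rot": [0,0,0],"gripper": 0.3},{"delta_pos": [-0.14,0.04,-0.34],"rot": [0,0,0],"gripper": 0.1},{"delta_pos": [-0.24,0.07,-0.34],"rot": [0,0,0],"gripper": 0},{"delta_pos": [-0.34,0.09,-0.34],"rot": [0,0,0],"gripper": 0},{"delta_pos": [-0.4,0.09,-0.34],"rot": [0,0,0],"gripper": 0}]'

```text
time_s: 9.93
position: [0.3942, 0.0317, 0.1859]
tcp_rot: [-0.0, 0.999, -0.032, -0.001]
wrist_force: [0.3, -0.8, -0.6]
width: 0.2
grasp_force: 0.0
```

```bash
python3 - <<'E'
from h import *
from workcell import eyes
go((.40,.0175,.085,-3.6),(.44,.015,.085,-3.6))
g=eyes.snapshot("top")["frame"]
cv2.imwrite("pics/s5.png",cv2.resize(g[140:240,180:320],(800,571),interpolation=cv2.INTER_CUBIC))
E
```

```text
t 9.93 p [0.3942 0.0317 0.1859] yaw -3.63 F [ 0.3 -0.8 -0.6] w 0.200 g 0.0 q6 1.71
(0.4, 0.0175, 0.085, -3.6) dp [0.0173 0.0347 0.2523] rot [-0.0002  0.0015 -0.0003]
(0.44, 0.015, 0.085, -3.6) dp [0.1175 0.0346 0.252 ] rot [-0.0002  0.0015 -0.0003]
```

View pics/s5.png

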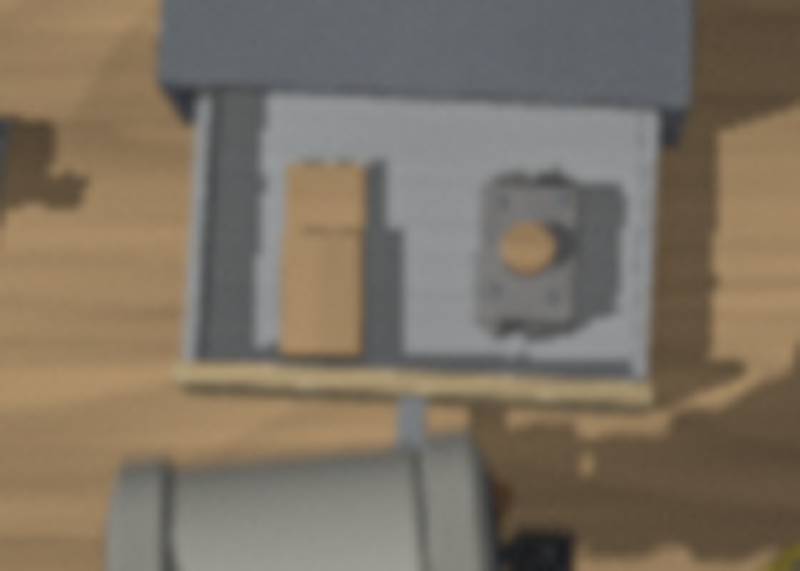

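Both parts stand flat in the drawer: the lap at crop (325,260) with its step end up, the concrete at (530,245). Lower behind the pull.

jog_arm --moves '[{"delta_pos": [0,0.035,0.08],"rot": [0,0,0],"gripper": 0},{"delta_pos": [0,0.035,0.16],"rot": [0,0,0],"gripper": 0},{"delta_pos": [0,0.035,0.22],"rot": [0,0,0],"gripper": 0},{"delta_pos": [0,0.035,0.252],"rot": [0,0,0],"gripper": 0},{"delta_pos": [0.03,0.035,0.252],"rot": [0,0,0],"gripper": 0},{"delta_pos": [0.06,0.035,0.252],"rot": [0,0,0],"gripper": 0},{"delta_pos": [0.08,0.035,0.252],"rot": [0,0,0],"gripper": 0},{"delta_pos": [0.1,0.035,0.252],"rot": [0,0,0],"gripper": 0},{"delta_pos": [0.12,0.035,0.252],"rot": [0,0,0],"gripper": 0},{"delta_pos": [0.135,0.035,0.252],"rot": [0,0,0],"gripper": 0},{"delta_pos": [0.15,0.035,0.252],"rot": [0,0,0],"gripper": 0}]'

```text
time_s: 10.9
position: [0.4583, 0.015, 0.0856]
tcp_rot: [-0.0, 1.0, -0.031, 0.0]
wrist_force: [-1.3, 0.0, 1.5]
width: 0.002
grasp_force: 1.0
```

jog_arm --moves '[{"delta_pos": [0.02,0,0],"rot": [0,0,0],"gripper": 0},{"delta_pos": [0.045,0,0],"rot": [0,0,0],"gripper": 0},{"delta_pos": [0.07,0,0],"rot": [0,0,0],"gripper": 0},{"delta_pos": [0.095,0,0],"rot": [0,0,0],"gripper": 0},{"delta_pos": [0.12,0,0],"rot": [0,0,0],"gripper": 0},{"delta_pos": [0.145,0,0],"rot": [0,0,0],"gripper": 0},{"delta_pos": [0.17,0,0],"rot": [0,0,0],"gripper": 0},{"delta_pos": [0.195,0,0],"rot": [0,0,0],"gripper": 0},{"delta_pos": [0.215,0,0],"rot": [0,0,0],"gripper": 0},{"delta_pos": [0.235,0,0],"rot": [0,0,0],"gripper": 0},{"delta_pos": [0.25,0,0],"rot": [0,0,0],"gripper": 0},{"delta_pos": [0.26,0,0],"rot": [0,0,0],"gripper": 0}]'

```text
time_s: 11.9
position: [0.5623, 0.0085, 0.0851]
tcp_rot: [-0.0, 1.0, -0.031, 0.0]
wrist_force: [-1.8, -0.7, 0.2]
width: 0.004
grasp_force: 0.8
```

```bash
python3 - <<'E'
from h import *
from workcell import eyes
go((.585,.006,.085,-3.6))
g=eyes.snapshot("side")["frame"]
cv2.imwrite("pics/s6.png",cv2.resize(g[130:250,240:400],(800,600),interpolation=cv2.INTER_CUBIC))
E
```

```text
t 11.90 p [0.5623 0.0085 0.0851] yaw -3.60 F [-1.8 -0.7  0.2] w 0.004 g 0.8 q6 1.64
(0.585, 0.006, 0.085, -3.6) dp [0.057  0.0027 0.0004] rot [-0.0006 -0.0002  0.    ]
```

View pics/s6.png

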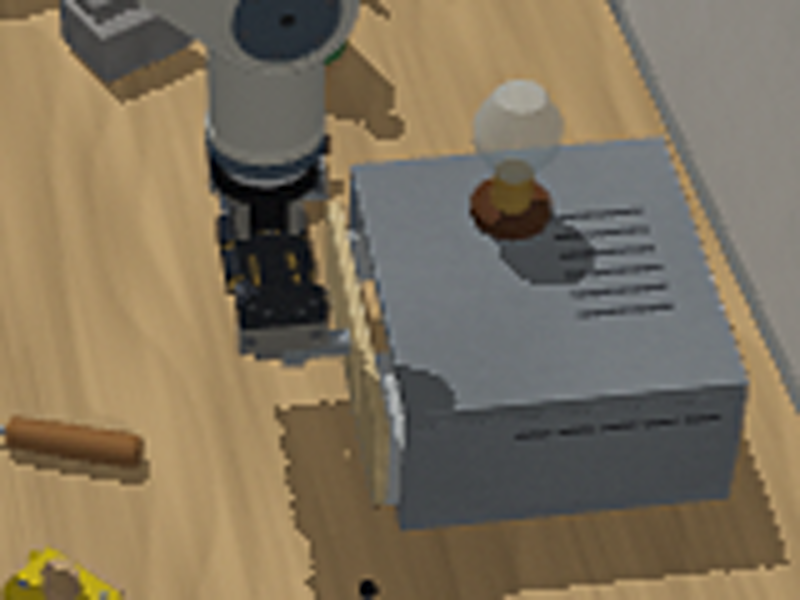

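The drawer is about 20 mm from shut and the pull is being pushed squarely (crop 340,345). That was the tenth picture, so from here I go by force and numbers.

jog_arm --moves '[{"delta_pos": [0.01,0,0],"rot": [0,0,0],"gripper": 0},{"delta_pos": [0.02,0,0],"rot": [0,0,0],"gripper": 0},{"delta_pos": [0.03,0,0],"rot": [0,0,0],"gripper": 0},{"delta_pos": [0.04,0,0],"rot": [0,0,0],"gripper": 0},{"delta_pos": [0.045,0,0],"rot": [0,0,0],"gripper": 0},{"delta_pos": [0.05,0,0],"rot": [0,0,0],"gripper": 0},{"delta_pos": [0.05,0,0],"rot": [0,0,0],"gripper": 0}]'

```text
time_s: 12.53
position: [0.5806, 0.0073, 0.085]
tcp_rot: [-0.0, 1.0, -0.031, -0.001]
wrist_force: [-5.4, 0.5, 2.3]
width: 0.005
grasp_force: 2.2
```

jog_arm --moves '[{"delta_pos": [0.003,0,0],"rot": [0,0,0],"gripper": 0},{"delta_pos": [0.006,0,0],"rot": [0,0,0],"gripper": 0},{"delta_pos": [0.009,0,0],"rot": [0,0,0],"gripper": 0},{"delta_pos": [0.009,0,0],"rot": [0,0,0],"gripper": 0}]'

```text
time_s: 12.87
position: [0.5807, 0.0073, 0.0848]
tcp_rot: [-0.0, 0.999, -0.031, -0.004]
wrist_force: [-16.9, 1.6, 13.7]
width: 0.008
grasp_force: 8.8
```

Force shows the end stop (position held while force rose to 17 N). Back off and swing left with the tool turned.

jog_arm --moves '[{"delta_pos": [-0.05,0,0],"rot": [0,0,0],"gripper": 0},{"delta_pos": [-0.12,0,0],"rot": [0,0,0],"gripper": 0},{"delta_pos": [-0.18,0,-0.05],"rot": [0,0,0],"gripper": 0},{"delta_pos": [-0.24,0,-0.14],"rot": [0,0,0],"gripper": 0},{"delta_pos": [-0.28,0,-0.23],"rot": [0,0,0],"gripper": 0},{"delta_pos": [-0.3,-0.05,-0.32],"rot": [0,0,0],"gripper": 0},{"delta_pos": [-0.3,-0.12,-0.38],"rot": [0,0,-0.07],"gripper": 0},{"delta_pos": [-0.3,-0.2,-0.4],"rot": [0,0,-0.15],"gripper": 0},{"delta_pos": [-0.3,-0.28,-0.4],"rot": [0,0,-0.22],"gripper": 0},{"delta_pos": [-0.3,-0.36,-0.4],"rot": [0,0,-0.3],"gripper": 0},{"delta_pos": [-0.3,-0.44,-0.4],"rot": [0,0,-0.38],"gripper": 0},{"delta_pos": [-0.3,-0.5,-0.4],"rot": [0,0,-0.45],"gripper": 0}]'

```text
time_s: 13.87
position: [0.4782, 0.2166, 0.246]
tcp_rot: [-0.001, 0.947, 0.32, 0.001]
wrist_force: [0.2, 0.2, 0.9]
width: 0.001
grasp_force: 0.0
```

```bash
python3 - <<'E'
from h import *
from workcell import eyes
go((.575,.215,.20,81),(.575,.215,.117,81))
T=eyes.snapshot("top"); f=T["frame"]; hsv=cv2.cvtColor(f,cv2.COLOR_BGR2HSV)
pickle.dump(T,open("top1.pkl","wb")); S=eyes.snapshot("side"); pickle.dump(S,open("side1.pkl","wb"))
# scan along columns through cabinet front: row of grey->non-grey, at several y offsets
for u in (222,235,270,285):
    col=f[150:185,u].astype(int); print(u,[tuple(c) for c in col[::1]][:24])
# predicted rows of cabinet front top edge, front lip when shut, lip at 10 mm out
a=np.radians(-3.6);X=np.array([np.cos(a),np.sin(a)]);Y=np.array([-X[1],X[0]]);c=np.array([.640,.0013])
for y in(.10,-.09):
    for d,z in((0,.122),(0,.096),(-.01,.096),(-.02,.096),(0,.0)):
        print(y,d,z,proj(T,(*(c+d*X+y*Y),z)).round(1))
E
```

```text
t 13.87 p [0.4782 0.2166 0.246 ] yaw 37.31 F [0.2 0.2 0.9] w 0.001 g 0.0 q6 1.34
(0.575, 0.215, 0.2, 81) dp [0.1897 0.15   0.1154] rot [ 4.000e-04 -1.900e-03 -4.854e-01]
(0.575, 0.215, 0.117, 81) dp [0.1891 0.1501 0.3229] rot [ 4.000e-04 -1.900e-03 -4.854e-01]
222 [(np.int64(107), np.int64(103), np.int64(99)), (np.int64(108), np.int64(104), np.int64(99)), (np.int64(107), np.int64(102), np.int64(98)), (np.int64(108), np.int64(103), np.int64(99)), (np.int64(101), np.int64(101), np.int64(99)), (np.int64(101), np.int64(116), np.int64(123)), (np.int64(103), np.int64(130), np.int64(142)), (np.int64(87), np.int64(113), np.int64(125)), (np.int64(73), np.int64(94), np.int64(105)), (np.int64(70), np.int64(90), np.int64(102)), (np.int64(69), np.int64(86), np.int64(96)), (np.int64(71), np.int64(87), np.int64(97)), (np.int64(80), np.int64(101), np.int64(117)), (np.int64(88), np.int64(117), np.int64(140)), (np.int64(91), np.int64(121), np.int64(147)), (np.int64(89), np.int64(119), np.int64(144)), (np.int64(86), np.int64(115), np.int64(139)), (np.int64(86), np.int64(114), np.int64(138)), (np.int64(
[... 3130 characters left out ...]
p.int64(98)), (np.int64(82), np.int64(103), np.int64(121)), (np.int64(92), np.int64(122), np.int64(146)), (np.int64(90), np.int64(121), np.int64(147)), (np.int64(82), np.int64(109), np.int64(131)), (np.int64(68), np.int64(91), np.int64(109)), (np.int64(60), np.int64(80), np.int64(95)), (np.int64(59), np.int64(78), np.int64(92)), (np.int64(58), np.int64(77), np.int64(92)), (np.int64(60), np.int64(79), np.int64(95))]
0.1 0 0.122 [218.2 156. ]
0.1 0 0.096 [219.2 157.7]
0.1 -0.01 0.096 [219.  161.2]
0.1 -0.02 0.096 [218.8 164.7]
0.1 0 0.0 [222.5 163.4]
-0.09 0 0.122 [286.6 158.6]
-0.09 0 0.096 [286.4 160.3]
-0.09 -0.01 0.096 [286.3 163.8]
-0.09 -0.02 0.096 [286.2 167.3]
-0.09 0 0.0 [285.7 165.9]
```

Seen from the top camera, the plywood lip sits directly below the roof edge (rows 157 and 160, predicted 157.7 and 160.3 for shut), and the end-stop position (0.581 + 0.061 = 0.642) matches the cabinet front, so the drawer is shut. Now the switch.

jog_arm --moves '[{"delta_pos": [0.07,0.06,0],"rot": [0,0,-0.08],"gripper": 0},{"delta_pos": [0.12,0.1,0.03],"rot": [0,0,-0.16],"gripper": 0},{"delta_pos": [0.17,0.14,0.06],"rot": [0,0,-0.24],"gripper": 0},{"delta_pos": [0.2,0.15,0.08],"rot": [0,0,-0.32],"gripper": 0},{"delta_pos": [0.2,0.15,0.1],"rot": [0,0,-0.4],"gripper": 0},{"delta_pos": [0.2,0.15,0.115],"rot": [0,0,-0.485],"gripper": 0},{"delta_pos": [0.2,0.15,0.115],"rot": [0,0,-0.485],"gripper": 0},{"delta_pos": [0.2,0.15,0.115],"rot": [0,0,-0.485],"gripper": 0},{"delta_pos": [0.2,0.15,0.115],"rot": [0,0,-0.485],"gripper": 0}]'

```text
time_s: 14.72
position: [0.5779, 0.2138, 0.1999]
tcp_rot: [-0.0, 0.765, 0.645, 0.001]
wrist_force: [0.2, 0.4, -0.1]
width: 0.007
grasp_force: 0.0
```

```bash
python3 - <<'E'
from h import *
go((.587,.220,.117,81),(.587+.069*.156,.220+.069*.988,.117,81))
E
```

```text
t 14.72 p [0.5779 0.2138 0.1999] yaw 80.27 F [ 0.2  0.4 -0.1] w 0.007 g 0.0 q6 0.52
(0.587, 0.22, 0.117, 81) dp [0.019  0.0196 0.2072] rot [ 0.0003 -0.0008 -0.0081]
(0.597764, 0.288172, 0.117, 81) dp [0.1915 0.0173 0.2074] rot [ 0.0003 -0.0008 -0.0081]
```

jog_arm --moves '[{"delta_pos": [0.01,0.02,0.08],"rot": [0,0,-0.008],"gripper": 0},{"delta_pos": [0.01,0.02,0.15],"rot": [0,0,-0.008],"gripper": 0},{"delta_pos": [0.01,0.02,0.19],"rot": [0,0,-0.008],"gripper": 0},{"delta_pos": [0.02,0.02,0.207],"rot": [0,0,-0.008],"gripper": 0},{"delta_pos": [0.05,0.02,0.207],"rot": [0,0,-0.008],"gripper": 0},{"delta_pos": [0.075,0.02,0.207],"rot": [0,0,-0.008],"gripper": 0},{"delta_pos": [0.09,0.02,0.207],"rot": [0,0,-0.008],"gripper": 0},{"delta_pos": [0.1,0.02,0.207],"rot": [0,0,-0.008],"gripper": 0},{"delta_pos": [0.11,0.02,0.207],"rot": [0,0,-0.008],"gripper": 0},{"delta_pos": [0.11,0.02,0.207],"rot": [0,0,-0.008],"gripper": 0}]'

```text
time_s: 15.55
position: [0.5933, 0.2573, 0.1174]
tcp_rot: [-0.0, 0.759, 0.651, 0.001]
wrist_force: [-0.3, -0.5, 0.4]
width: 0.007
grasp_force: 0.4
```

```bash
python3 - <<'E'
from h import *
from workcell import eyes
go((.587+.073*.156,.220+.073*.988,.117,81))
S=eyes.snapshot("side")["frame"]; S0=load("side")["frame"]
# dark roller pixels near its side-view position
for f in(S0,S):
    c=f[125:165,268:310].max(2)<45; m,n,st,ce=cv2.connectedComponentsWithStats(c.astype(np.uint8))
    print([(s[4],(x+[268,125]).round(1)) for s,x in zip(st[1:],ce[1:]) if s[4]>6])
S=load("side"); p=np.array([.595,.2693,0])
for th in(0,10,20,30,40,50):
    t=np.radians(th); print(th,proj(S,p+[.07*np.sin(t)*.156,.07*np.sin(t)*.988,.055+.07*np.cos(t)]).round(1))
E
```

```text
t 15.55 p [0.5933 0.2573 0.1174] yaw 81.31 F [-0.3 -0.5  0.4] w 0.007 g 0.4 q6 0.56
(0.5983879999999999, 0.292124, 0.117, 81) dp [ 0.088  -0.0005  0.0012] rot [ 0.0007 -0.001   0.0034]
[(np.int32(18), array([287. , 140.5])), (np.int32(14), array([302.6, 158.7]))]
[(np.int32(101), array([289.6, 126.4])), (np.int32(107), array([288.5, 134.8])), (np.int32(14), array([302.6, 158.7]))]
0 [288.2 140.6]
10 [288.1 138.9]
20 [288.  137.6]
30 [287.9 136.8]
40 [287.9 136.6]
50 [287.8 136.9]
```

jog_arm --moves '[{"delta_pos": [0.025,0,0],"rot": [0,0,0],"gripper": 0},{"delta_pos": [0.05,0,0],"rot": [0,0,0],"gripper": 0},{"delta_pos": [0.075,0,0],"rot": [0,0,0],"gripper": 0},{"delta_pos": [0.088,0,0],"rot": [0,0,0],"gripper": 0},{"delta_pos": [0.088,0,0],"rot": [0,0,0],"gripper": 0},{"delta_pos": [0.088,0,0],"rot": [0,0,0],"gripper": 0},{"delta_pos": [0.088,0,0],"rot": [0,0,0],"gripper": 0}]'

```text
time_s: 16.18
position: [0.5977, 0.2908, 0.1165]
tcp_rot: [-0.0, 0.759, 0.651, -0.001]
wrist_force: [-2.6, -4.8, 3.6]
width: 0.004
grasp_force: 3.2
```

```bash
python3 - <<'E'
from h import *
from workcell import eyes
go((.5984,.2921,.117,81))
T=eyes.snapshot("top"); pickle.dump(T,open("top2.pkl","wb"))
E
```

```text
t 16.18 p [0.5977 0.2908 0.1165] yaw 81.28 F [-2.6 -4.8  3.6] w 0.004 g 3.2 q6 0.60
(0.5984, 0.2921, 0.117, 81) dp [ 0.0035  0.0014 -0.0013] rot [-0.0008  0.0006  0.0032]
```

jog_arm --moves '[{"delta_pos": [0,0,0],"rot": [0,0,0],"gripper": 0},{"delta_pos": [0,0,0],"rot": [0,0,0],"gripper": 0},{"delta_pos": [0,0,0],"rot": [0,0,0],"gripper": 0},{"delta_pos": [0,0,0],"rot": [0,0,0],"gripper": 0},{"delta_pos": [0,0,0],"rot": [0,0,0],"gripper": 0},{"delta_pos": [0,0,0],"rot": [0,0,0],"gripper": 0},{"delta_pos": [0,0,0],"rot": [0,0,0],"gripper": 0}]'

```text
time_s: 16.82
position: [0.5977, 0.2907, 0.1166]
tcp_rot: [-0.0, 0.759, 0.651, -0.001]
wrist_force: [-1.8, -5.0, 3.6]
width: 0.002
grasp_force: 3.2
```

jog_arm --moves '[{"delta_pos": [-0.03,0,0],"rot": [0,0,0],"gripper": 0},{"delta_pos": [-0.06,0,0],"rot": [0,0,0],"gripper": 0},{"delta_pos": [-0.09,0,0],"rot": [0,0,0],"gripper": 0},{"delta_pos": [-0.12,0,0],"rot": [0,0,0],"gripper": 0},{"delta_pos": [-0.15,0,0],"rot": [0,0,0],"gripper": 0},{"delta_pos": [-0.19,0,0],"rot": [0,0,0],"gripper": 0},{"delta_pos": [-0.2,0.03,-0.06],"rot": [0,0,0],"gripper": 0},{"delta_pos": [-0.2,-0.05,-0.15],"rot": [0,0,0],"gripper": 0},{"delta_pos": [-0.2,-0.15,-0.24],"rot": [0,0,0],"gripper": 0},{"delta_pos": [-0.2,-0.23,-0.3],"rot": [0,0,0],"gripper": 0},{"delta_pos": [-0.2,-0.3,-0.3],"rot": [0,0,0],"gripper": 0},{"delta_pos": [-0.2,-0.3,-0.3],"rot": [0,0,0],"gripper": 0}]'

```text
time_s: 17.82
position: [0.4629, 0.2297, 0.2388]
tcp_rot: [-0.001, 0.759, 0.651, 0.001]
wrist_force: [0.5, 0.7, -0.4]
width: 0.005
grasp_force: 0.0
```

```bash
python3 - <<'E'
from h import *
from workcell import eyes
go()
S=eyes.snapshot("side"); T=eyes.snapshot("top"); S0=load("side"); T0=load("top")
def blobs(f,x0,y0,x1,y1):
    c=f[y0:y1,x0:x1].max(2)<50; n,m,st,ce=cv2.connectedComponentsWithStats(c.astype(np.uint8))
    return [(int(s[4]),(x+[x0,y0]).round(1).tolist()) for s,x in zip(st[1:],ce[1:]) if s[4]>4]
print("roller side",blobs(S0["frame"],278,130,310,165),blobs(S["frame"],278,130,310,165))
print("roller top",blobs(T0["frame"],145,155,190,190),blobs(T["frame"],145,155,190,190))
print("rod side",blobs(S0["frame"],305,235,350,285),blobs(S["frame"],305,235,350,285))
# where else the side view changed
d=cv2.absdiff(S["frame"],S0["frame"]).max(2)>40
n,m,st,ce=cv2.connectedComponentsWithStats(d.astype(np.uint8)); print([st[i].tolist() for i in range(1,n) if st[i][4]>60])
for u in(222,285): print(u,T["frame"][152:166,u].sum(1))
E
```

```text
t 17.82 p [0.4629 0.2297 0.2388] yaw 81.30 F [ 0.5  0.7 -0.4] w 0.005 g 0.0 q6 0.61
roller side [(18, [287.0, 140.5]), (16, [302.8, 158.5])] [(18, [287.0, 140.5]), (16, [302.8, 158.5])]
roller top [(12, [168.1, 158.8]), (28, [158.3, 175.3])] [(10, [167.9, 158.8]), (247, [160.6, 182.1])]
rod side [(8, [313.0, 247.5]), (10, [315.6, 263.0]), (12, [329.4, 261.7])] [(8, [313.0, 247.5]), (10, [315.6, 263.0]), (11, [329.4, 261.5])]
[[57, 0, 121, 210, 7314], [197, 15, 17, 23, 90], [222, 26, 43, 12, 163], [251, 42, 18, 21, 279], [93, 54, 23, 61, 611], [239, 66, 24, 23, 447], [130, 75, 194, 298, 14146], [243, 90, 19, 8, 76], [124, 96, 15, 20, 76], [240, 98, 40, 37, 662], [221, 170, 29, 15, 228], [258, 172, 63, 61, 2119], [118, 180, 36, 33, 755], [122, 264, 29, 38, 406], [286, 353, 12, 22, 94], [218, 362, 62, 13, 131], [216, 370, 66, 18, 400], [226, 378, 57, 12, 102], [228, 390, 43, 13, 266], [231, 397, 39, 9, 82], [236, 406, 52, 14, 471]]
222 [308 304 303 335 384 329 271 260 252 253 298 346 359 351]
285 [305 303 303 303 298 288 326 371 322 269 257 250 261 311]
```

```bash
python3 -c "
from workcell import r
print(r.finish_job())"
```

```text
the job is handed in; nothing more can be done
None
```

I put both lamp parts upright in the drawer, pushed it to its end stop, then held the start roller arm at about 40° for over half a second and let it spring back upright. The plain rod was not deflected, and I handed the job in at 17.8 s; the hand-in gave no verdict.

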